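# Pack the two-layer die box of the watch-case press

### The job

Pack the wooden die box on the bench: stand the brass die in the empty cavity in the bottom of the box, then fit the plywood divider into the box over it so that it lies level on its ledges (either way round), and then stand the knurled steel chuck in the divider's empty square pocket. Set each piece down, do not drop it from a height; the white nylon die, the wooden pusher and the oil bottle are not part of the kit.

Things in the scene. Friction and masses are not known exactly. Their poses are not given: they have to be found in the camera images.
- box: Fixed open dark wood box (all in mm): 182(x) x 142(y) x 74 high, walls and floor 6. Origin: centre of underside. Ledges 26 wide inside both x ends, tops at z 58, 118 apart. Blue insert between them, top at z 18, has two 54 x 54 cavities down to the floor (z 6): empty one at x 0, y +31; the one at y -31 holds a fixed dark steel die (stem dia 22, top z 54).
- die: Loose brass press die, upright: round foot dia 40, 12 high (sloped to 14), round stem dia 22 up to 48 mm. Origin: centre of underside, z up. About 0.15 kg. A white nylon die of the same shape stands near it (not wanted).
- divider: Loose plywood divider (all in mm), plate 150(x) x 104(y) x 6, flat on the bench. Origin: centre of underside. Dark handle bar in the middle, 32 (x) x 12 (y), top at z 40. Empty pocket at x +48, y 0: inside 46 x 46, rim 3 thick, top z 14, floor z 6. Fixed metal bits at x -46, up to z 14. In the box its x lies along the box's x; play 10 mm at each x end, 13 at each y side. 0.18 kg.
- chuck: Loose steel drill chuck, knurled, with a black band near the top, standing upright: cylinder dia 32, 48 mm high, top edge bevelled. Origin: centre of underside, z up. About 0.2 kg. A light wooden pusher with a black tip, of similar size, stands near it (not wanted).

How it is judged:
On the way, in this order (a step that is already met when the one before it is completed fails the run):
1. the brass die stands in the empty bottom cavity, let go (x of die in the frame of box between -0.014 and 0.014 m and y of die in the frame of box between 0.017 and 0.045 m and z of die in the frame of box between 0.002 and 0.011 m and angle between die's own z axis and vertical below 0.17 rad and contact force between die and the fingers below 0.2 N), for 0.2 s.
2. the divider lies level on the box's ledges above it, let go (x of die in the frame of box between -0.014 and 0.014 m and y of die in the frame of box between 0.017 and 0.045 m and z of die in the frame of box between 0.002 and 0.011 m and angle between die's own z axis and vertical below 0.17 rad and x of divider in the frame of box between -0.014 and 0.014 m and y of divider in the frame of box between -0.017 and 0.017 m and z of divider in the frame of box between 0.054 and 0.063 m and angle between divider's own z axis and vertical below 0.09 rad and angle between the x axis of divider and the x axis of box, either way round below 0.26 rad and contact force between divider and the fingers below 0.2 N), for 0.2 s.
3. the chuck stands in the divider's pocket, let go (x of die in the frame of box between -0.014 and 0.014 m and y of die in the frame of box between 0.017 and 0.045 m and z of die in the frame of box between 0.002 and 0.011 m and angle between each of die, chuck's own z axis and vertical below 0.17 rad and x of divider in the frame of box between -0.014 and 0.014 m and y of divider in the frame of box between -0.017 and 0.017 m and z of divider in the frame of box between 0.054 and 0.063 m and angle between divider's own z axis and vertical below 0.09 rad and angle between the x axis of divider and the x axis of box, either way round below 0.26 rad and x of chuck in the frame of divider between 0.038 and 0.058 m and y of chuck in the frame of divider between -0.01 and 0.01 m and z of chuck in the frame of divider between 0.002 and 0.011 m and contact force between chuck and the fingers below 0.2 N), for 0.2 s.
At the end, for the whole second after the job is handed in: Die upright (10 deg) on the box floor in the cavity that was empty; divider level (5 deg) on both ledges, aligned within 15 deg, centred within 14 mm (x), 17 mm (y); chuck upright (10 deg) on the plate in its pocket, within 10 mm of centre in x and y; all released, at rest (x of die in the frame of box between -0.014 and 0.014 m and y of die in the frame of box between 0.017 and 0.045 m and z of die in the frame of box between 0.002 and 0.011 m and angle between each of die, chuck's own z axis and vertical below 0.17 rad and x of divider in the frame of box between -0.014 and 0.014 m and y of divider in the frame of box between -0.017 and 0.017 m and z of divider in the frame of box between 0.054 and 0.063 m and angle between divider's own z axis and vertical below 0.09 rad and angle between the x axis of divider and the x axis of box, either way round below 0.26 rad and x of chuck in the frame of divider between 0.038 and 0.058 m and y of chuck in the frame of divider between -0.01 and 0.01 m and z of chuck in the frame of divider between 0.002 and 0.011 m and linear speed of each of die, divider, chuck below 0.02 m/s); the robot touches nothing.
It fails at once if the brass die is dropped from more than about 5 cm (linear speed of die above 1 m/s and contact force between die and the fingers below 0.1 N).
It fails at once if the divider is dropped from more than about 5 cm (linear speed of divider above 1 m/s and contact force between divider and the fingers below 0.1 N).
It fails at once if the chuck is dropped from more than about 5 cm (linear speed of chuck above 1 m/s and contact force between chuck and the fingers below 0.1 N).
It also fails if it takes over 72 s, if anything falls off the work surface, if the arm or the gripper's body presses on something with over 40 N, if the wrist force passes 120 N, or if a joint passes its speed limit or range.

### The arm

A 7-joint arm with a two-finger parallel gripper is mounted at the origin on the work surface. World frame = base frame: x ahead of the robot, y to its left, z up, the work surface at z = 0. Lengths are in m, angles in rad, forces in N, time in s.
With the tool pointing down it reaches from about 0.425 to 1.025 m from the base axis. Payload 9.4 kg.
Tool frame: the origin (TCP) lies at the very end of the fingers, on their centre line; the grasp point (between the pads) lies 19 mm behind it (r.grip_point_offset is the distance from the TCP to the grasp point, in m); z points along the fingers, x is the direction in which the jaws open and shut, and the axes are right-handed (so a half turn about z gives the same grasp; the last joint's range is limited). The gripper opens to 85 mm and grips with 20 to 120 N. Pads are 22 mm wide; open, the fingers measure 114 mm over their backs; the gripper's body (76 mm by 85 mm) begins 54 mm behind the grasp point. The pads swing forward as they close: fully open they stand 13 mm farther back than shut.
Start: joints at [-1.241, 0.599, -0.003, 1.599, 0.002, 0.943, -0.08], TCP at [0.287, 0.666, 0.231] pointing down, gripper open.
Joint ranges: [-2.57, 2.57], [-0.35, 1.97], [-1.29, 1.29], [0.11, 2.56], [-1.05, 4.19], [0.11, 1.86], [-2.63, 2.63]. Speed limits (rad/s): [2.22, 2.22, 3.01, 3.01, 3.14, 3.14, 3.14].

### API

Orientations are given as a rotation vector (axis times angle).
In Python, from workcell import r gives the robot as it stands. The module is installed in compiled form; this text tells all that it offers.
- The arm moves only by the tool move_arm, never from a script. Its argument "moves" is a list of rows, each an object with "hand": the finger opening in cm, from 0 to 8.54; "linear": the shift along the tool's x, y, z in cm, a list of three; "twist": the turn about the tool's z in rad. A call has 1 to 12 rows; each row shifts and turns the commanded pose from where the row before left it, along the tool's axes as they then stand; what a row does not reach is not made up. A row lasts 1/8 s, in which the tool goes at most 62.5 mm and 10.7 degrees, less where a joint would pass 70% of its speed; a pose out of reach is approached as far as the arm can. A call with a gripper value outside its range is refused whole. The fingers move at their own pace and stop on an object; the grip force is fixed at half the most. Time passes only in rows, so rows that do not move let the fingers close. It gives the time, the measured TCP pose, the force and the opening at its end, in the units of the state.
- r.get_state(): the state, without advancing time (a new reading comes with each control period).
- r.grab_frame(name): name is "side" or "top"; returns the picture (480x640x3 uint8, red, green, blue); there is no depth.
- r.camera_model(name): a dict with "fov_y" (degrees; the focal length in pixels is half the picture's height over the tangent of half this angle, whatever the lens; pixels are square), "cx", "cy" (the principal point, pixels), "eye" and "orientation" of the camera in the world. Camera axes: x right, y down, z forward; pixel columns grow to the right and rows downward; lengths in m; the calibration is good to about 2 mm. A picture is of the moment at which its call begins. camera_model takes no time and is no camera call.
- r.job_done(): hands the job in, once; it reports no verdict.
The state is a dict: "time_s": time; "joint_positions": joint angles; "joint_vel": joint speeds; "tau": joint torques, N m; "position": TCP position; "ee_rot": TCP orientation; "ft_force": force on the tool from outside, world axes, zero at the start; "ft_torque": the same for the moment, N m; "opening": finger opening in m.
Only numpy, scipy, OpenCV 4.12 (cv2) and the standard library are available. Lean on these libraries where they do the work, as an engineer would, in place of code of your own. Each camera call takes 0.05 s, during which the arm holds its last target. There are 200 camera calls.

## Working session

There is one attempt and no reset: what is moved stays moved. The work goes in short steps, Python scripts to look and compute and a tool call to move; the robot and the scene stay as the last step left them, time stands still between calls to the robot, and variables do not carry over. Pictures are saved under pics/ and viewed, about 8 in all and at most 12, crops included, and the job is handed in when it is done.

Besides the shell and the picture viewer there is one more tool, called after ">>>" as a command line: name --argument value ..., lists and objects as JSON in quotes. move_arm: Moves the arm, as the interface text tells. Its arguments: {"type":"object","properties":{"moves":{"type":"array"}},"required":["moves"]}

```bash
mkdir -p pics; python3 - <<'E'
from workcell import r
import cv2
for n in ("top","side"):
    cv2.imwrite(f"pics/{n}0.png",r.grab_frame(n)[:,:,::-1]); print(n,r.camera_model(n))
s=r.get_state(); print(s['time_s'],s['position'],s['ee_rot'],s['opening'],r.grip_point_offset)
E
```

```text
top {'fov_y': 46.52300692609402, 'cx': 323.30299540270994, 'cy': 234.97561414064765, 'eye': array([ 0.3536383 , -0.07504276,  1.06511742]), 'orientation': array([-2.11021015,  2.12977581, -0.17955382])}
side {'fov_y': 42.29114072183552, 'cx': 307.5293924137675, 'cy': 241.32715617015106, 'eye': array([ 0.08217462, -0.96574475,  0.69139581]), 'orientation': array([-2.09293497,  0.52143253, -0.25944378])}
0.1 [0.28669507 0.66543859 0.23049586] [ 2.62353663e+00  1.72658766e+00 -1.75378548e-03] 0.08522668936520245 0.0187
```

View pics/top0.png

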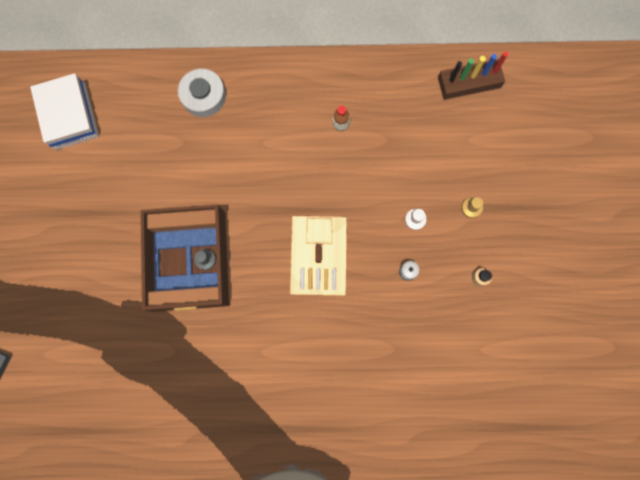

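View pics/side0.png

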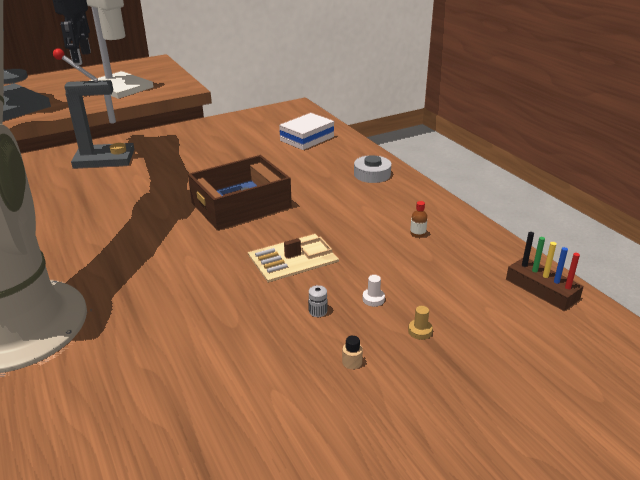

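The top view shows the box at about (185,258), divider at (319,255) with its pocket toward +x (up), brass die at (474,207), chuck at (409,269). The pusher is at (484,275) and the nylon die at (416,219). I'll enlarge these.

```bash
cat > h.py <<'E'
import numpy as np, cv2
from scipy.spatial.transform import Rotation as R
from workcell import r
def cam(n):
    c=r.camera_model(n); return c, 240/np.tan(np.radians(c['fov_y'])/2), R.from_rotvec(c['orientation'])
def p2w(n,u,v,z):
    c,f,o=cam(n); d=o.apply([(u-c['cx'])/f,(v-c['cy'])/f,1]); e=np.array(c['eye'])
    return (e+d*(z-e[2])/d[2])[:2]
def w2p(n,p):
    c,f,o=cam(n); q=o.inv().apply(np.array(p)-c['eye']); return np.array([c['cx']+f*q[0]/q[2],c['cy']+f*q[1]/q[2]])
def togo(x,y,z,yaw=None):
    "remaining shift in tool axes (cm); yaw = world direction of jaw axis"
    s=r.get_state(); o=R.from_rotvec(s['ee_rot']); d=o.inv().apply(np.array([x,y,z])-s['position'])*100
    X=o.as_matrix()[:,0]; cur=np.arctan2(X[1],X[0])
    t=None if yaw is None else -((yaw-cur+np.pi/2)%np.pi-np.pi/2)
    print('t',s['time_s'],'pos',np.round(s['position'],4),'jaw',round(cur,3),'togo cm',d.round(2),'twist',t, 'q7',s['joint_positions'][6].round(2),'open',s['opening'].__round__(4),'F',np.round(s['ft_force'],1))
E
python3 - <<'E'
from h import *
im=cv2.imread('pics/top0.png')
def crop(x,y,w,h): return cv2.resize(im[y:y+h,x:x+w],None,fx=3,fy=3,interpolation=cv2.INTER_CUBIC)
cv2.imwrite('pics/m1.png',np.hstack([crop(135,200,100,115),crop(286,200,66,115),crop(400,185,100,115)]))
for n,p in dict(brass=(474,212),chuck=(410,271)).items(): print(n,p2w('top',*p,0.0))
for p in [(292,217),(346,217),(346,294),(291,294)]: print('div',p2w('top',*p,0.006))
for p in [(141,211),(220,206),(228,305),(143,309)]: print('box',p2w('top',*p,0.074))
print(w2p('top',[.287,.666,.231]))
togo(.287,.666,.231)
E
```

```text
brass [ 0.5922951  -0.35553004]
chuck [ 0.47807359 -0.22700961]
div [ 0.58492535 -0.00126072]
div [ 0.58377269 -0.10608093]
div [ 0.43483663 -0.10380052]
div [4.35776496e-01 3.05010462e-04]
box [0.58433489 0.27031705]
box [0.59208805 0.12574004]
box [0.41210356 0.10694213]
box [0.40638521 0.25761052]
[-174.51285404  388.1564687 ]
t 0.1 pos [0.2867 0.6654 0.2305] jaw 1.164 togo cm [ 0.06  0.01 -0.05] twist None q7 -0.08 open 0.0852 F [ 0.6 -0.1  0.6]
```

View pics/m1.png

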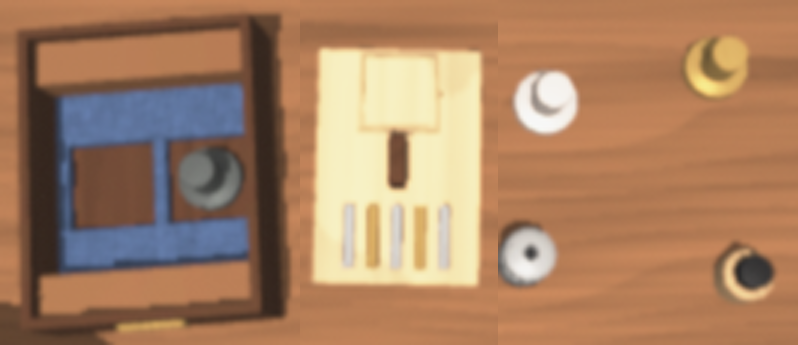

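```bash
cat >> h.py <<'E'
def fit(n,model,px):
    "planar pose x,y,yaw from points (m) and pixels"
    from scipy.optimize import least_squares
    model=np.array(model,float); px=np.array(px,float)
    def f(p):
        c,s=np.cos(p[2]),np.sin(p[2])
        return np.concatenate([w2p(n,[p[0]+c*a-s*b,p[1]+s*a+c*b,z])-q for (a,b,z),q in zip(model,px)])
    o=least_squares(f,[.5,0,0],loss='soft_l1'); return o.x,f(o.x).reshape(-1,2).round(1)
E
python3 - <<'E'
from h import *
C=lambda k,X,Y:[{1:135,2:186,3:234}[k]+X/3+({2:0}.get(k,0)) if k==1 else (286+(X-300)/3 if k==2 else 400+(X-498)/3),(185 if k==3 else 200)+Y/3]
m=np.array([(59,65,58),(-59,65,58),(91,71,74),(91,-71,74),(-91,71,74),(-91,-71,74),(0,-31,54)])/1000
print('box',*fit('top',m,[C(1,*p) for p in [(36,90),(40,277),(20,32),(248,17),(22,328),(265,318),(207,169)]]))
m=np.array([(75,52,6),(75,-52,6),(-75,-52,6),(-75,52,6),(0,0,40)])/1000
print('div',*fit('top',m,[C(2,*p) for p in [(319,49),(481,52),(479,286),(314,283),(398,153)]]))
print('die',p2w('top',*C(3,730,54),.048),p2w('top',*C(3,716,68),.009))
print('chuck',p2w('top',*C(3,530,253),.048),p2w('side',318,293,.048))
print('die side',p2w('side',422,311,.048),p2w('side',421,329,.009))
E
```

```text
box [0.4987602  0.19307954 0.06202913] [[ 0.7 -0.9]
 [ 0.3  0.7]
 [-0.2 -0.1]
 [ 1.2 -0.7]
 [ 0.2  1.3]
 [-0.8 -1.1]
 [-2.9  1. ]]
div [ 0.50964036 -0.05285035 -0.02355493] [[ 0.4  0.2]
 [-0.1 -0.1]
 [-0.  -0.6]
 [ 0.  -0.4]
 [-0.3  1.4]]
die [ 0.59865816 -0.35005666] [ 0.59888742 -0.35107787]
chuck [ 0.47551446 -0.22148736] [ 0.47109444 -0.23003005]
die side [ 0.59611426 -0.35267734] [ 0.59804296 -0.35266356]
```

>>> move_arm --moves '[{"hand": 8.5, "linear": [0, 0, 0], "twist": 0.184}, {"hand": 8.5, "linear": [0, 0, 0], "twist": 0.184}, {"hand": 8.5, "linear": [0, 0, 0], "twist": 0.184}, {"hand": 8.5, "linear": [0, 0, 0], "twist": 0.184}, {"hand": 8.5, "linear": [0, 0, 0], "twist": 0.184}, {"hand": 8.5, "linear": [0, 0, 0], "twist": 0.184}]'

```text
time_s: 0.85
position: [0.2867, 0.6656, 0.2308]
ee_rot: [3.14, 0.085, -0.0]
ft_force: [0.3, -0.2, -0.1]
opening: 0.085
```

```bash
python3 -c "
from h import *
togo(.598,-.351,.13,.062)"
```

```text
t 0.85 pos [0.2867 0.6656 0.2308] jaw 0.054 togo cm [ 25.6  103.19  10.15] twist -0.00797007863089716 q7 -0.99 open 0.085 F [ 0.3 -0.2 -0.1]
```

>>> move_arm --moves '[{"hand": 8.5, "linear": [1.1, 4.5, 0], "twist": 0}, {"hand": 8.5, "linear": [1.1, 4.5, 0], "twist": 0}, {"hand": 8.5, "linear": [1.1, 4.5, 0], "twist": 0}, {"hand": 8.5, "linear": [1.1, 4.5, 0], "twist": 0}, {"hand": 8.5, "linear": [1.1, 4.5, 0], "twist": 0}, {"hand": 8.5, "linear": [1.1, 4.5, 0], "twist": 0}, {"hand": 8.5, "linear": [1.1, 4.5, 0], "twist": 0}, {"hand": 8.5, "linear": [1.1, 4.5, 0], "twist": 0}, {"hand": 8.5, "linear": [1.1, 4.5, 0], "twist": 0}, {"hand": 8.5, "linear": [1.1, 4.5, 0], "twist": 0}, {"hand": 8.5, "linear": [1.1, 4.5, 0], "twist": 0}, {"hand": 8.5, "linear": [1.1, 4.5, 0], "twist": 0}]'

```text
time_s: 2.35
position: [0.4512, 0.1333, 0.2313]
ee_rot: [-3.14, -0.095, 0.0]
ft_force: [-0.3, 0.4, -0.0]
opening: 0.0847
```

>>> move_arm --moves '[{"hand": 8.5, "linear": [1.1, 4.5, 0], "twist": 0}, {"hand": 8.5, "linear": [1.1, 4.5, 0], "twist": 0}, {"hand": 8.5, "linear": [1.1, 4.5, 0], "twist": 0}, {"hand": 8.5, "linear": [1.1, 4.5, 0], "twist": 0}, {"hand": 8.5, "linear": [1.1, 4.5, 0], "twist": 0}, {"hand": 8.5, "linear": [1.1, 4.5, 2], "twist": 0}, {"hand": 8.5, "linear": [1.1, 4.5, 2], "twist": 0}, {"hand": 8.5, "linear": [1.1, 4.5, 2], "twist": 0}, {"hand": 8.5, "linear": [1.1, 4.5, 2], "twist": 0}, {"hand": 8.5, "linear": [1.1, 4.5, 2], "twist": 0}, {"hand": 8.5, "linear": [0.5, 3, 0], "twist": 0}, {"hand": 8.5, "linear": [0, 0, 0], "twist": 0}]'

```text
time_s: 3.85
position: [0.5939, -0.3405, 0.1305]
ee_rot: [3.139, 0.089, -0.002]
ft_force: [0.6, 1.1, -0.9]
opening: 0.0851
```

```bash
python3 - <<'E'
from h import *
a=r.grab_frame('top')[150:300,390:510,::-1]; b=r.grab_frame('side')[230:380,290:450,::-1]
z=lambda i,k:cv2.resize(i,None,fx=k,fy=k,interpolation=cv2.INTER_CUBIC)
cv2.imwrite('pics/a.png',np.hstack([z(a,2.8),z(b,2.8)]))
togo(.598,-.351,.018,.062)
E
```

```text
t 3.95 pos [ 0.5942 -0.337   0.1308] jaw 0.06 togo cm [ 0.3   1.43 11.28] twist -0.002211516482263143 q7 0.76 open 0.0848 F [ 0.8 -0.3  0.2]
```

View pics/a.png

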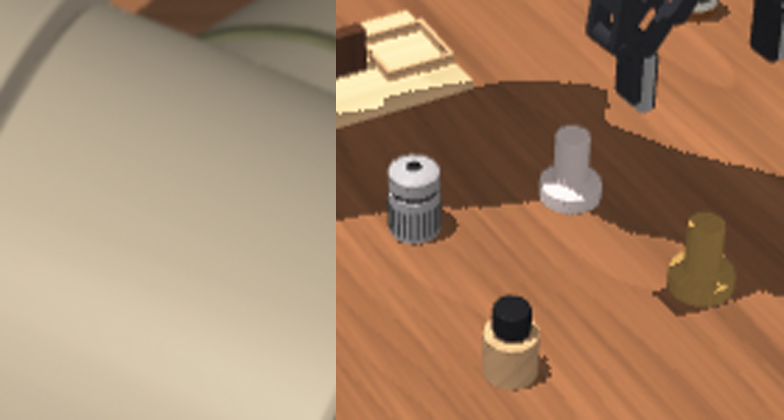

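```bash
python3 - <<'E'
from h import *
print(p2w('side',422.1,308.9,.048),p2w('side',420.4,330,.006))
print('chuck',p2w('side',290+(414-336)/2.8,230+166/2.8,.048),p2w('top',410.3,269.3,.048))
E
```

```text
[ 0.59944198 -0.3484044 ] [ 0.59795458 -0.35153169]
chuck [ 0.47575757 -0.22083366] [ 0.47558215 -0.2208208 ]
```

>>> move_arm --moves '[{"hand": 8.5, "linear": [0.3, 1.4, 2], "twist": 0}, {"hand": 8.5, "linear": [0, 0, 2], "twist": 0}, {"hand": 8.5, "linear": [0, 0, 0], "twist": 0}, {"hand": 8.5, "linear": [0, 0, 0], "twist": 0}]'

```text
time_s: 4.45
position: [0.5984, -0.3509, 0.091]
ee_rot: [-3.14, -0.095, 0.001]
ft_force: [0.3, 0.3, 0.6]
opening: 0.0851
```

```bash
python3 - <<'E'
from h import *
togo(.598,-.351,.018,.062)
E
```

```text
t 4.45 pos [ 0.5984 -0.3509  0.091 ] jaw 0.06 togo cm [-0.04  0.01  7.3 ] twist -0.0016794869579295213 q7 0.79 open 0.0851 F [0.3 0.3 0.6]
```

>>> move_arm --moves '[{"hand": 8.5, "linear": [0, 0, 2.3], "twist": 0}, {"hand": 8.5, "linear": [0, 0, 2.5], "twist": 0}, {"hand": 8.5, "linear": [0, 0, 1.5], "twist": 0}, {"hand": 8.5, "linear": [0, 0, 1], "twist": 0}, {"hand": 8.5, "linear": [0, 0, 0], "twist": 0}, {"hand": 1.5, "linear": [0, 0, 0], "twist": 0}, {"hand": 1.5, "linear": [0, 0, 0], "twist": 0}, {"hand": 1.5, "linear": [0, 0, 0], "twist": 0}, {"hand": 1.5, "linear": [0, 0, 0], "twist": 0}, {"hand": 1.5, "linear": [0, 0, 0], "twist": 0}, {"hand": 1.5, "linear": [0, 0, 0], "twist": 0}]'

```text
time_s: 5.82
position: [0.5986, -0.3514, 0.0189]
ee_rot: [3.14, 0.094, 0.001]
ft_force: [-1.2, 1.2, 6.5]
opening: 0.0202
```

>>> move_arm --moves '[{"hand": 1.5, "linear": [0, 0, 0], "twist": 0}, {"hand": 1.5, "linear": [0, 0, -1], "twist": 0}, {"hand": 1.5, "linear": [0, 0, -3], "twist": 0}, {"hand": 1.5, "linear": [0, 0, -4], "twist": 0}, {"hand": 1.5, "linear": [0, 0, -4], "twist": 0}, {"hand": 1.5, "linear": [0, 0, -3], "twist": 0}, {"hand": 1.5, "linear": [0, 0, 0], "twist": 0}]'

```text
time_s: 6.7
position: [0.5995, -0.3521, 0.1712]
ee_rot: [3.138, 0.094, 0.006]
ft_force: [0.1, 0.2, -1.4]
opening: 0.0203
```

```bash
python3 - <<'E'
from h import *
x,y,a=.4988,.1931,.062
c,s=np.cos(a),np.sin(a); X,Y=x-s*.031,y+c*.031; print(X,Y)
togo(X,Y,.17,a)
E
```

```text
0.49687923112468735 0.22404043708365526
t 6.7 pos [ 0.5995 -0.3521  0.1712] jaw 0.06 togo cm [-6.790e+00 -5.812e+01 -5.000e-02] twist -0.0020036373227769744 q7 0.76 open 0.0203 F [ 0.1  0.2 -1.4]
```

>>> move_arm --moves '[{"hand": 1.5, "linear": [-0.4, -2, 0], "twist": 0}, {"hand": 1.5, "linear": [-0.5, -4.5, 0], "twist": 0}, {"hand": 1.5, "linear": [-0.5, -4.5, 0], "twist": 0}, {"hand": 1.5, "linear": [-0.5, -4.5, 0], "twist": 0}, {"hand": 1.5, "linear": [-0.5, -4.5, 0], "twist": 0}, {"hand": 1.5, "linear": [-0.5, -4.5, 0], "twist": 0}, {"hand": 1.5, "linear": [-0.5, -4.5, 0], "twist": 0}, {"hand": 1.5, "linear": [-0.5, -4.5, 0], "twist": 0}, {"hand": 1.5, "linear": [-0.5, -4.5, 0], "twist": 0}, {"hand": 1.5, "linear": [-0.5, -4.5, 0], "twist": 0}, {"hand": 1.5, "linear": [-0.5, -4.5, 0], "twist": 0}, {"hand": 1.5, "linear": [-0.5, -4.5, 0], "twist": 0}]'

```text
time_s: 8.2
position: [0.5063, 0.161, 0.1671]
ee_rot: [3.139, 0.096, -0.004]
ft_force: [0.4, -0.1, -1.9]
opening: 0.02
```

>>> move_arm --moves '[{"hand": 1.5, "linear": [-0.5, -4, 0], "twist": 0}, {"hand": 1.5, "linear": [-0.4, -2.6, 0], "twist": 0}, {"hand": 1.5, "linear": [0, 0, 0], "twist": 0}, {"hand": 1.5, "linear": [0, 0, 0], "twist": 0}, {"hand": 1.5, "linear": [0, 0, 0], "twist": 0}]'

```text
time_s: 8.82
position: [0.4955, 0.2234, 0.168]
ee_rot: [3.14, 0.092, -0.001]
ft_force: [0.5, 0.1, -2.1]
opening: 0.02
```

```bash
python3 - <<'E'
from h import *
a=r.grab_frame('top')[180:330,120:240,::-1]; b=r.grab_frame('side')[80:230,170:310,::-1]
z=lambda i,k:cv2.resize(i,None,fx=k,fy=k,interpolation=cv2.INTER_CUBIC)
cv2.imwrite('pics/b.png',np.hstack([z(a,3),z(b,3)]))
togo(.4969,.224,.026,.062)
E
```

```text
t 8.925 pos [0.4958 0.2236 0.1682] jaw 0.058 togo cm [ 0.11 -0.04 14.22] twist -0.0035211046006931035 q7 -0.14 open 0.0199 F [ 0.  -0.7 -1.2]
```

View pics/b.png

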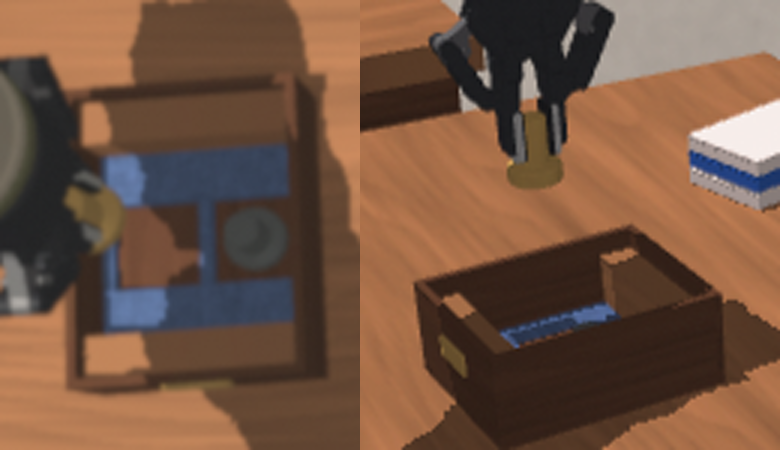

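```bash
python3 - <<'E'
from h import *
m=np.array([(-91,-71,74),(-91,71,74),(91,71,74),(91,-71,74)])/1000
print(fit('side',m,[[170+(X-360)/3,80+Y/3] for X,Y in [(497,352),(415,285),(630,228),(722,292)]]))
m=np.array([(91,71,74),(91,-71,74),(-91,-71,74),(-91,71,74)])/1000
print(fit('top',m,[[120+X/3,180+Y/3] for X,Y in [(73,92),(298,76),(303,378),(70,387)]]))
E
```

```text
(array([0.50205817, 0.19259301, 0.0876137 ]), array([[-0.2,  3. ],
       [-0.5, -0.6],
       [ 0. , -1.6],
       [ 0.8, -0. ]]))
(array([0.49886132, 0.19190916, 0.04232415]), array([[-1.3, -1. ],
       [ 1.2,  0.3],
       [ 1.2, -0.3],
       [-1.2,  0.8]]))
```

>>> move_arm --moves '[{"hand": 1.5, "linear": [0.2, 0, 2], "twist": 0}, {"hand": 1.5, "linear": [0, 0, 3], "twist": 0}, {"hand": 1.5, "linear": [0, 0, 3], "twist": 0}, {"hand": 1.5, "linear": [0, 0, 2], "twist": 0}, {"hand": 1.5, "linear": [0, 0, 1.5], "twist": 0}, {"hand": 1.5, "linear": [0, 0, 1], "twist": 0}, {"hand": 1.5, "linear": [0, 0, 0.8], "twist": 0}, {"hand": 1.5, "linear": [0, 0, 0.4], "twist": 0}, {"hand": 1.5, "linear": [0, 0, 0], "twist": 0}, {"hand": 1.5, "linear": [0, 0, 0], "twist": 0}]'

```text
time_s: 10.18
position: [0.4979, 0.2248, 0.0317]
ee_rot: [-3.14, -0.094, -0.001]
ft_force: [-0.5, 0.5, -1.3]
opening: 0.0202
```

>>> move_arm --moves '[{"hand": 1.5, "linear": [0, 0, 0.3], "twist": 0}, {"hand": 1.5, "linear": [0, 0, 0.3], "twist": 0}, {"hand": 1.5, "linear": [0, 0, 0], "twist": 0}, {"hand": 1.5, "linear": [0, 0, 0], "twist": 0}]'

```text
time_s: 10.68
position: [0.4977, 0.2246, 0.0253]
ee_rot: [3.14, 0.094, -0.0]
ft_force: [0.5, -0.5, -2.1]
opening: 0.0201
```

>>> move_arm --moves '[{"hand": 3.0, "linear": [0, 0, 0], "twist": 0}, {"hand": 4.5, "linear": [0, 0, 0], "twist": 0}, {"hand": 4.5, "linear": [0, 0, 0], "twist": 0}, {"hand": 4.5, "linear": [0, 0, -1], "twist": 0}, {"hand": 4.5, "linear": [0, 0, -3], "twist": 0}, {"hand": 4.5, "linear": [0, 0, -5], "twist": 0}, {"hand": 4.5, "linear": [0, 0, -5], "twist": 0}, {"hand": 4.5, "linear": [0, 0, 0], "twist": 0}]'

```text
time_s: 11.68
position: [0.4993, 0.2254, 0.1693]
ee_rot: [-3.137, -0.094, -0.009]
ft_force: [0.2, 0.0, -0.8]
opening: 0.045
```

```bash
python3 - <<'E'
from h import *
togo(.5097,-.0528,.17,np.pi/2-.0236)
E
```

```text
t 11.675 pos [0.4993 0.2254 0.1693] jaw 0.06 togo cm [-0.63 27.83 -0.16] twist -1.4873015668407321 q7 -0.12 open 0.045 F [ 0.2  0.  -0.8]
```

>>> move_arm --moves '[{"hand": 5, "linear": [-0.1, 3, 0], "twist": 0}, {"hand": 5, "linear": [-0.1, 4.5, 0], "twist": 0}, {"hand": 5, "linear": [-0.1, 4.5, 0], "twist": 0}, {"hand": 5, "linear": [-0.1, 4.5, 0], "twist": 0}, {"hand": 5, "linear": [-0.1, 4.5, 0], "twist": 0}, {"hand": 5, "linear": [-0.1, 4.5, 0], "twist": 0}, {"hand": 5, "linear": [0, 2.3, 0], "twist": 0}, {"hand": 5, "linear": [0, 0, 0], "twist": -0.15}, {"hand": 5, "linear": [0, 0, 0], "twist": -0.15}, {"hand": 5, "linear": [0, 0, 0], "twist": -0.15}, {"hand": 5, "linear": [0, 0, 0], "twist": -0.15}, {"hand": 5, "linear": [0, 0, 0], "twist": -0.15}]'

```text
time_s: 13.18
position: [0.5078, -0.0531, 0.1649]
ee_rot: [-2.884, -1.245, 0.001]
ft_force: [-0.3, -0.1, 0.5]
opening: 0.05
```

>>> move_arm --moves '[{"hand": 5, "linear": [0, 0, 0], "twist": -0.15}, {"hand": 5, "linear": [0, 0, 0], "twist": -0.15}, {"hand": 5, "linear": [0, 0, 0], "twist": -0.15}, {"hand": 5, "linear": [0, 0, 0], "twist": -0.15}, {"hand": 5, "linear": [0, 0, 0], "twist": -0.137}, {"hand": 5, "linear": [0, 0, 0], "twist": 0}, {"hand": 5, "linear": [0, 0, 0], "twist": 0}]'

```text
time_s: 14.05
position: [0.5081, -0.0532, 0.1651]
ee_rot: [-2.251, -2.191, 0.0]
ft_force: [-0.7, -0.2, 0.0]
opening: 0.0499
```

```bash
python3 - <<'E'
from h import *
a=r.grab_frame('top')[190:310,140:240,::-1]; b=r.grab_frame('side')[180:310,230:350,::-1]
z=lambda i:cv2.resize(i,(390,460),interpolation=cv2.INTER_CUBIC)
cv2.imwrite('pics/c.png',np.hstack([z(a),z(b)]))
togo(.5097,-.0528,.014,np.pi/2-.0236)
E
```

```text
t 14.15 pos [ 0.5083 -0.0531  0.1652] jaw 1.545 togo cm [ 0.04  0.15 15.12] twist -0.0020438117106025278 q7 1.46 open 0.0499 F [-0.4  0.9 -1.1]
```

View pics/c.png

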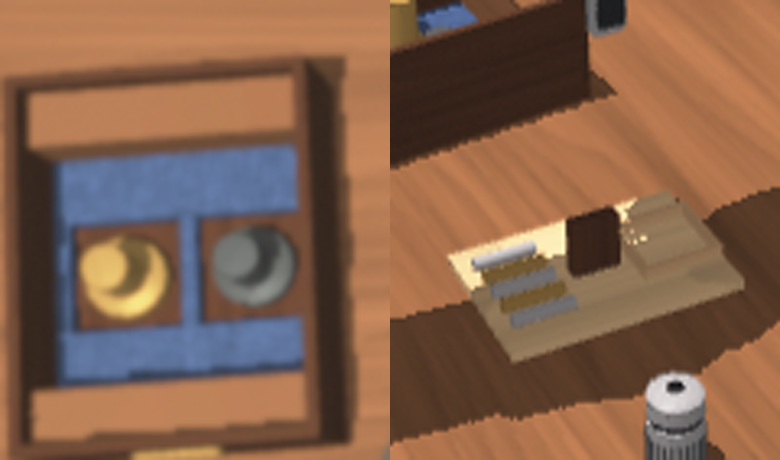

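>>> move_arm --moves '[{"hand": 5, "linear": [0, 0.1, 3], "twist": 0}, {"hand": 5, "linear": [0, 0, 4], "twist": 0}, {"hand": 5, "linear": [0, 0, 3], "twist": 0}, {"hand": 5, "linear": [0, 0, 2], "twist": 0}, {"hand": 5, "linear": [0, 0, 1.5], "twist": 0}, {"hand": 5, "linear": [0, 0, 1], "twist": 0}, {"hand": 5, "linear": [0, 0, 0.6], "twist": 0}, {"hand": 5, "linear": [0, 0, 0], "twist": 0}, {"hand": 0.5, "linear": [0, 0, 0], "twist": 0}, {"hand": 0.5, "linear": [0, 0, 0], "twist": 0}, {"hand": 0.5, "linear": [0, 0, 0], "twist": 0}, {"hand": 0.5, "linear": [0, 0, 0], "twist": 0}]'

```text
time_s: 15.65
position: [0.5097, -0.0531, 0.0149]
ee_rot: [2.247, 2.194, 0.001]
ft_force: [-1.1, 0.6, 5.3]
opening: 0.011
```

>>> move_arm --moves '[{"hand": 0.5, "linear": [0, 0, 0], "twist": 0}, {"hand": 0.5, "linear": [0, 0, 0], "twist": 0}, {"hand": 0.5, "linear": [0, 0, -0.5], "twist": 0}, {"hand": 0.5, "linear": [0, 0, -2], "twist": 0}, {"hand": 0.5, "linear": [0, 0, -4], "twist": 0}, {"hand": 0.5, "linear": [0, 0, -5], "twist": 0}, {"hand": 0.5, "linear": [0, 0, -4.5], "twist": 0}, {"hand": 0.5, "linear": [0, 0, 0], "twist": 0}]'

```text
time_s: 16.65
position: [0.5109, -0.0534, 0.1777]
ee_rot: [2.245, 2.191, 0.007]
ft_force: [1.0, 0.5, -2.6]
opening: 0.0109
```

```bash
python3 - <<'E'
from h import *
togo(.5,.1927,.17,np.pi/2+.062)
E
```

```text
t 16.65 pos [ 0.5109 -0.0534  0.1777] jaw 1.547 togo cm [24.58 -1.69  0.75] twist -0.08628451514818103 q7 1.46 open 0.0109 F [ 1.   0.5 -2.6]
```

>>> move_arm --moves '[{"hand": 0.5, "linear": [1.6, -0.1, 0], "twist": 0}, {"hand": 0.5, "linear": [3, -0.2, 0], "twist": 0}, {"hand": 0.5, "linear": [3.5, -0.3, 0], "twist": 0}, {"hand": 0.5, "linear": [4, -0.3, 0], "twist": 0}, {"hand": 0.5, "linear": [4, -0.3, 0], "twist": 0}, {"hand": 0.5, "linear": [4, -0.3, 0], "twist": 0}, {"hand": 0.5, "linear": [3, -0.2, 0], "twist": 0}, {"hand": 0.5, "linear": [1.5, 0, 0], "twist": 0}, {"hand": 0.5, "linear": [0, 0, 0], "twist": -0.043}, {"hand": 0.5, "linear": [0, 0, 0], "twist": -0.043}, {"hand": 0.5, "linear": [0, 0, 0], "twist": 0}, {"hand": 0.5, "linear": [0, 0, 0], "twist": 0}]'

```text
time_s: 18.15
position: [0.4985, 0.1921, 0.1744]
ee_rot: [2.153, 2.287, 0.0]
ft_force: [-0.2, 0.1, -2.1]
opening: 0.011
```

```bash
python3 - <<'E'
from h import *
a=r.grab_frame('top')[170:320,100:240,::-1]; b=r.grab_frame('side')[60:230,170:310,::-1]
z=lambda i:cv2.resize(i,None,fx=2.8,fy=2.8,interpolation=cv2.INTER_CUBIC)
a=np.vstack([a,a[:20]*0])
cv2.imwrite('pics/d.png',np.hstack([z(a),z(b)]))
togo(.5,.1927,.074,np.pi/2+.062)
E
```

```text
t 18.25 pos [0.4984 0.1926 0.1744] jaw 1.632 togo cm [ 0.    0.16 10.04] twist -0.0009541354322661899 q7 1.07 open 0.0108 F [-0.1  0.7 -1.3]
```

View pics/d.png

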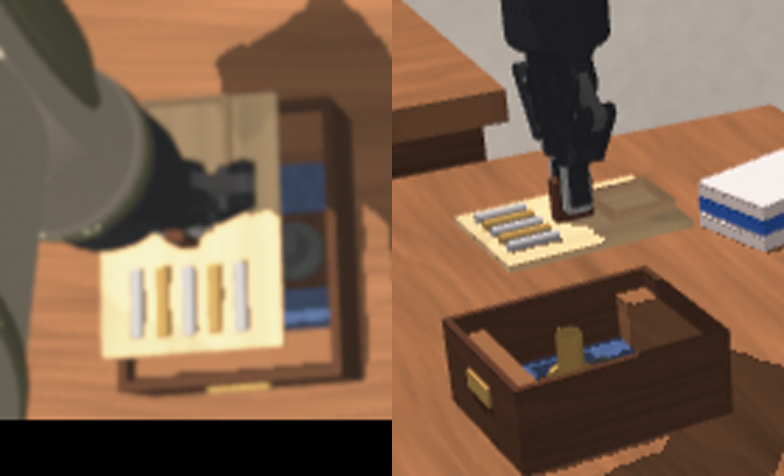

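```bash
python3 - <<'E'
from h import *
z=.1655
m=np.array([(-.075,.052,z),(-.075,-.052,z),(.075,-.052,z)])
print(fit('top',m,[[100+X/2.8,170+Y/2.8] for X,Y in [(103,356),(283,346),(276,93)]]))
m=np.array([(-.075,-.052,z),(-.075,.052,z),(.075,-.052,z)])
print(fit('side',m,[[170+(X-392)/2.8,60+Y/2.8] for X,Y in [(513,267),(457,219),(695,226)]]))
m=np.array([(-91,-71,74),(-91,71,74),(91,71,74),(91,-71,74)])/1000
print(fit('side',m,[[170+(X-392)/2.8,60+Y/2.8] for X,Y in [(520,391),(445,320),(648,267),(730,327)]]))
E
```

```text
(array([0.49774588, 0.19036054, 0.05552457]), array([[-0.1,  0.4],
       [-0.1, -0.2],
       [ 0.3, -0.2]]))
(array([0.49848588, 0.18382452, 0.05097302]), array([[-0.7,  0.7],
       [-0. ,  0. ],
       [ 0.8, -1.2]]))
(array([0.50361168, 0.19297113, 0.07578728]), array([[-0.2,  0.3],
       [-0.3, -0.4],
       [-0.3, -1. ],
       [ 1.2,  0.6]]))
```

>>> move_arm --moves '[{"hand": 0.5, "linear": [0.3, 0.25, 1], "twist": -0.01}, {"hand": 0.5, "linear": [0, 0, 2], "twist": 0}, {"hand": 0.5, "linear": [0, 0, 2], "twist": 0}, {"hand": 0.5, "linear": [0, 0, 1.5], "twist": 0}, {"hand": 0.5, "linear": [0, 0, 1.5], "twist": 0}, {"hand": 0.5, "linear": [0, 0, 1], "twist": 0}, {"hand": 0.5, "linear": [0, 0, 0.6], "twist": 0}, {"hand": 0.5, "linear": [0, 0, 0], "twist": 0}, {"hand": 0.5, "linear": [0, 0, 0], "twist": 0}]'

```text
time_s: 19.38
position: [0.5008, 0.1964, 0.0787]
ee_rot: [2.14, 2.3, 0.001]
ft_force: [0.1, 0.0, -1.4]
opening: 0.0109
```

>>> move_arm --moves '[{"hand": 0.5, "linear": [0, 0, 0.3], "twist": 0}, {"hand": 0.5, "linear": [0, 0, 0.25], "twist": 0}, {"hand": 0.5, "linear": [0, 0, 0], "twist": 0}, {"hand": 0.5, "linear": [0, 0, 0], "twist": 0}]'

```text
time_s: 19.88
position: [0.5007, 0.1963, 0.073]
ee_rot: [2.14, 2.3, 0.0]
ft_force: [-0.1, -1.0, 1.3]
opening: 0.0111
```

>>> move_arm --moves '[{"hand": 1.8, "linear": [0, 0, 0], "twist": 0}, {"hand": 4, "linear": [0, 0, 0], "twist": 0}, {"hand": 4, "linear": [0, 0, 0], "twist": 0}, {"hand": 4, "linear": [0, 0, -1], "twist": 0}, {"hand": 4, "linear": [0, 0, -3], "twist": 0}, {"hand": 5, "linear": [0, 0, -4], "twist": 0}, {"hand": 6, "linear": [0, 0, -4], "twist": 0}, {"hand": 6, "linear": [0, 0, 0], "twist": 0}]'

```text
time_s: 20.88
position: [0.502, 0.1969, 0.1963]
ee_rot: [2.139, 2.298, 0.009]
ft_force: [-0.2, 0.1, -0.7]
opening: 0.0601
```

```bash
python3 - <<'E'
from h import *
togo(.4756,-.221,.15)
E
```

```text
t 20.875 pos [0.502  0.1969 0.1963] jaw 1.643 togo cm [-41.5   -5.66   4.51] twist None q7 1.08 open 0.0601 F [-0.2  0.1 -0.7]
```

>>> move_arm --moves '[{"hand": 7, "linear": [-2, -0.3, 0], "twist": 0}, {"hand": 7, "linear": [-4, -0.6, 0], "twist": 0}, {"hand": 7, "linear": [-4, -0.6, 0], "twist": 0}, {"hand": 7, "linear": [-4, -0.6, 0], "twist": 0}, {"hand": 7, "linear": [-4, -0.6, 0], "twist": 0}, {"hand": 7, "linear": [-4, -0.6, 0], "twist": 0}, {"hand": 7, "linear": [-4, -0.6, 0], "twist": 0}, {"hand": 7, "linear": [-4, -0.6, 0], "twist": 0}, {"hand": 7, "linear": [-4, -0.6, 0], "twist": 0}, {"hand": 7, "linear": [-4, -0.5, 1], "twist": 0}, {"hand": 7, "linear": [-3.5, -0.7, 2], "twist": 0}, {"hand": 7, "linear": [0, 0, 1.5], "twist": 0}]'

```text
time_s: 22.38
position: [0.465, -0.2256, 0.146]
ee_rot: [-2.145, -2.293, 0.004]
ft_force: [-0.6, 0.7, 0.9]
opening: 0.07
```

>>> move_arm --moves '[{"hand": 7, "linear": [0, 0, 0], "twist": 0}, {"hand": 7, "linear": [0, 0, 0], "twist": 0}]'

```text
time_s: 22.62
position: [0.4676, -0.2212, 0.1478]
ee_rot: [-2.138, -2.301, -0.0]
ft_force: [0.7, -0.4, 0.2]
opening: 0.07
```

```bash
python3 - <<'E'
from h import *
a=r.grab_frame('top')[190:320,130:240,::-1]; b=r.grab_frame('side')[150:350,230:370,::-1]
z=lambda i,h:cv2.resize(i,None,fx=h/i.shape[0],fy=h/i.shape[0],interpolation=cv2.INTER_CUBIC)
cv2.imwrite('pics/e.png',np.hstack([z(a,520),z(b,500)[:500]]) if 0 else np.hstack([z(a,520),z(b,520)]))
print(z(a,520).shape)
togo(.4756,-.221,.02)
E
```

```text
(520, 440, 3)
t 22.725 pos [ 0.468  -0.2214  0.1483] jaw 1.645 togo cm [-0.02  0.75 12.83] twist None q7 1.88 open 0.0699 F [-1.1  0.3 -0. ]
```

View pics/e.png

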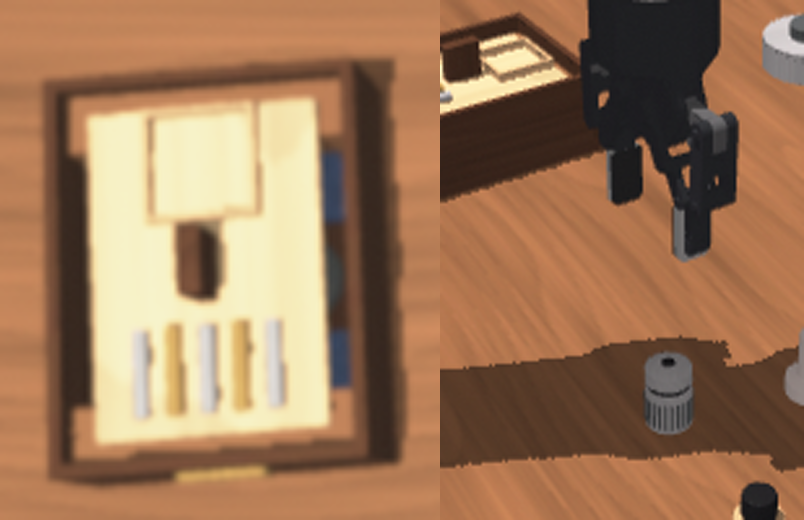

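```bash
python3 - <<'E'
from h import *
z=.064
m=np.array([(.075,.052,z),(.075,-.052,z),(-.075,-.052,z),(-.075,.052,z)])
p,e=fit('top',m,[[130+X/4,190+Y/4] for X,Y in [(88,115),(316,97),(329,428),(96,443)]]); print(p,e)
print('pocket',p[0]+.048*np.cos(p[2]),p[1]+.048*np.sin(p[2]))
print('pocket centre px',p2w('top',130+204/4,190+162/4,.072))
print('chuck',p2w('side',317.7,289.2,.048))
E
```

```text
[0.49988601 0.19489947 0.06721301] [[ 0.5  0.3]
 [-0.2  0.5]
 [-0.3 -0.8]
 [ 0.1 -0.1]]
pocket 0.5477776308551835 0.19812326809538328
pocket centre px [0.54762493 0.19607249]
chuck [ 0.47563636 -0.22049357]
```

>>> move_arm --moves '[{"hand": 7, "linear": [0, 0.75, 2], "twist": 0}, {"hand": 7, "linear": [0, 0, 3], "twist": 0}, {"hand": 7, "linear": [0, 0, 2], "twist": 0}, {"hand": 7, "linear": [0, 0, 0], "twist": 0}, {"hand": 7, "linear": [0, 0, 0], "twist": 0}]'

```text
time_s: 23.35
position: [0.4757, -0.2214, 0.0787]
ee_rot: [2.138, 2.3, 0.001]
ft_force: [-0.2, -0.7, 0.6]
opening: 0.0698
```

```bash
python3 - <<'E'
from h import *
togo(.4756,-.221,.02)
E
```

```text
t 23.35 pos [ 0.4757 -0.2214  0.0787] jaw 1.644 togo cm [ 0.05 -0.01  5.87] twist None q7 1.85 open 0.0698 F [-0.2 -0.7  0.6]
```

>>> move_arm --moves '[{"hand": 7, "linear": [0, 0, 2.5], "twist": 0}, {"hand": 7, "linear": [0, 0, 2], "twist": 0}, {"hand": 7, "linear": [0, 0, 1.4], "twist": 0}, {"hand": 7, "linear": [0, 0, 0], "twist": 0}, {"hand": 7, "linear": [0, 0, 0], "twist": 0}, {"hand": 2.5, "linear": [0, 0, 0], "twist": 0}, {"hand": 2.5, "linear": [0, 0, 0], "twist": 0}, {"hand": 2.5, "linear": [0, 0, 0], "twist": 0}, {"hand": 2.5, "linear": [0, 0, 0], "twist": 0}, {"hand": 2.5, "linear": [0, 0, 0], "twist": 0}]'

```text
time_s: 24.6
position: [0.4754, -0.2217, 0.0195]
ee_rot: [2.139, 2.3, 0.001]
ft_force: [-0.4, 1.2, 8.6]
opening: 0.0303
```

>>> move_arm --moves '[{"hand": 2.5, "linear": [0, 0, 0], "twist": 0}, {"hand": 2.5, "linear": [0, 0, -1], "twist": 0}, {"hand": 2.5, "linear": [0, 0, -3], "twist": 0}, {"hand": 2.5, "linear": [0, 0, -5], "twist": 0}, {"hand": 2.5, "linear": [0, 0, -5], "twist": 0}, {"hand": 2.5, "linear": [0, 0, -3], "twist": 0}, {"hand": 2.5, "linear": [0, 0, 0], "twist": 0}]'

```text
time_s: 25.48
position: [0.4759, -0.2221, 0.1914]
ee_rot: [2.137, 2.297, 0.003]
ft_force: [-0.2, -0.0, -2.2]
opening: 0.0303
```

```bash
python3 - <<'E'
from h import *
togo(.5477,.1972,.19)
E
```

```text
t 25.475 pos [ 0.4759 -0.2221  0.1914] jaw 1.643 togo cm [41.31 10.17  0.09] twist None q7 1.88 open 0.0303 F [-0.2 -0.  -2.2]
```

>>> move_arm --moves '[{"hand": 2.5, "linear": [2, 0.5, 0], "twist": 0}, {"hand": 2.5, "linear": [4, 1, 0], "twist": 0}, {"hand": 2.5, "linear": [4, 1, 0], "twist": 0}, {"hand": 2.5, "linear": [4, 1, 0], "twist": 0}, {"hand": 2.5, "linear": [4, 1, 0], "twist": 0}, {"hand": 2.5, "linear": [4, 1, 0], "twist": 0}, {"hand": 2.5, "linear": [4, 1, 0], "twist": 0}, {"hand": 2.5, "linear": [4, 1, 0], "twist": 0}, {"hand": 2.5, "linear": [4, 1, 0], "twist": 0}, {"hand": 2.5, "linear": [4, 1, 0], "twist": 0}, {"hand": 2.5, "linear": [3.3, 0.7, 0], "twist": 0}, {"hand": 2.5, "linear": [0, 0, 0], "twist": 0}]'

```text
time_s: 26.98
position: [0.5462, 0.2008, 0.1872]
ee_rot: [-2.133, -2.304, 0.001]
ft_force: [-0.5, -0.0, -2.2]
opening: 0.0303
```

>>> move_arm --moves '[{"hand": 2.5, "linear": [0, 0, 0], "twist": 0}, {"hand": 2.5, "linear": [0, 0, 0], "twist": 0}, {"hand": 2.5, "linear": [0, 0, 0], "twist": 0}]'

```text
time_s: 27.35
position: [0.5471, 0.1966, 0.1887]
ee_rot: [2.141, 2.299, -0.001]
ft_force: [0.8, 0.2, -2.5]
opening: 0.0304
```

```bash
python3 - <<'E'
from h import *
b=r.grab_frame('side')[60:230,170:330,::-1]
cv2.imwrite('pics/f.png',cv2.resize(b,None,fx=3.5,fy=3.5,interpolation=cv2.INTER_CUBIC))
togo(.5477,.1972,.0835)
E
```

```text
t 27.4 pos [0.5471 0.1968 0.1888] jaw 1.642 togo cm [ 0.04  0.06 10.53] twist None q7 1.11 open 0.0305 F [-0.5 -0.8 -2.5]
```

View pics/f.png

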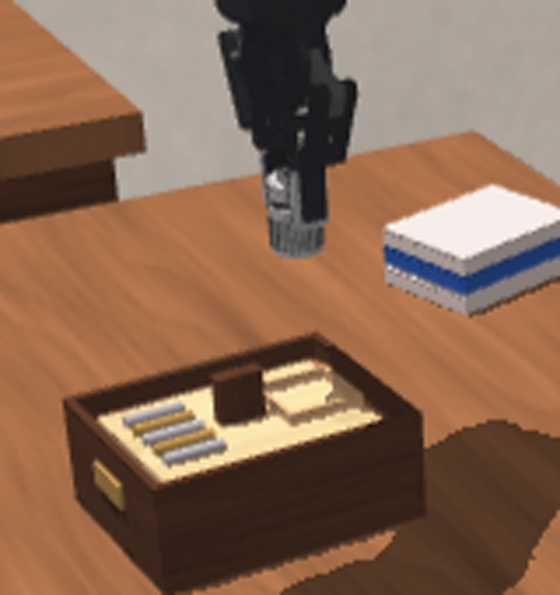

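>>> move_arm --moves '[{"hand": 2.5, "linear": [0, 0.05, 1.5], "twist": 0}, {"hand": 2.5, "linear": [0, 0, 2.5], "twist": 0}, {"hand": 2.5, "linear": [0, 0, 2.5], "twist": 0}, {"hand": 2.5, "linear": [0, 0, 1.5], "twist": 0}, {"hand": 2.5, "linear": [0, 0, 1], "twist": 0}, {"hand": 2.5, "linear": [0, 0, 0.6], "twist": 0}, {"hand": 2.5, "linear": [0, 0, 0.4], "twist": 0}, {"hand": 2.5, "linear": [0, 0, 0], "twist": 0}, {"hand": 2.5, "linear": [0, 0, 0], "twist": 0}]'

```text
time_s: 28.52
position: [0.5478, 0.1978, 0.0892]
ee_rot: [2.14, 2.3, 0.001]
ft_force: [0.7, 0.0, -1.8]
opening: 0.0303
```

>>> move_arm --moves '[{"hand": 2.5, "linear": [0, 0, 0.3], "twist": 0}, {"hand": 2.5, "linear": [0, 0, 0.25], "twist": 0}, {"hand": 2.5, "linear": [0, 0, 0], "twist": 0}, {"hand": 2.5, "linear": [0, 0, 0], "twist": 0}]'

```text
time_s: 29.02
position: [0.5477, 0.1977, 0.0836]
ee_rot: [2.14, 2.3, 0.0]
ft_force: [-1.1, -1.0, 5.2]
opening: 0.0303
```

Contact (5 N). I'll release, lift, and back off so the top camera can see the box.

>>> move_arm --moves '[{"hand": 3.5, "linear": [0, 0, 0], "twist": 0}, {"hand": 5, "linear": [0, 0, 0], "twist": 0}, {"hand": 5, "linear": [0, 0, 0], "twist": 0}, {"hand": 5, "linear": [0, 0, -1], "twist": 0}, {"hand": 5, "linear": [0, 0, -3], "twist": 0}, {"hand": 5, "linear": [0, 0, -4], "twist": 0}, {"hand": 5, "linear": [0, 0, -4], "twist": 0}, {"hand": 5, "linear": [-3, 0, 0], "twist": 0}, {"hand": 5, "linear": [-4.5, 0, 0], "twist": 0}, {"hand": 5, "linear": [-4.5, 0, 0], "twist": 0}, {"hand": 5, "linear": [-4.5, 0, 0], "twist": 0}, {"hand": 5, "linear": [-4.5, 0, 0], "twist": 0}]'

```text
time_s: 30.52
position: [0.5628, -0.0132, 0.2041]
ee_rot: [2.139, 2.3, 0.001]
ft_force: [1.5, -0.9, -0.1]
opening: 0.0502
```

>>> move_arm --moves '[{"hand": 5, "linear": [-4.5, 0, 0], "twist": 0}, {"hand": 5, "linear": [-4.5, 0, 0], "twist": 0}, {"hand": 5, "linear": [-3, 0, 0], "twist": 0}, {"hand": 5, "linear": [0, 0, 0], "twist": 0}, {"hand": 5, "linear": [0, 0, 0], "twist": 0}]'

```text
time_s: 31.15
position: [0.5713, -0.1308, 0.2037]
ee_rot: [-2.139, -2.3, -0.001]
ft_force: [0.2, 1.1, 0.4]
opening: 0.0498
```

```bash
python3 - <<'E'
from h import *
a=r.grab_frame('top')[190:320,130:240,::-1]; b=r.grab_frame('side')[130:240,170:310,::-1]
z=lambda i,h:cv2.resize(i,None,fx=h/i.shape[0],fy=h/i.shape[0],interpolation=cv2.INTER_CUBIC)
cv2.imwrite('pics/g.png',np.hstack([z(a,340),z(b,340)]))
togo(.5,0,.2)
E
```

```text
t 31.25 pos [ 0.5715 -0.1301  0.2036] jaw 1.645 togo cm [13.5  -6.17  0.36] twist None q7 1.7 open 0.0499 F [-0.3  0.9 -1. ]
```

View pics/g.png

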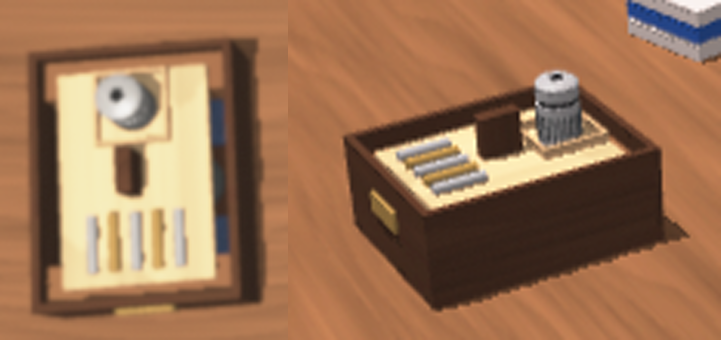

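The chuck stands upright in the pocket and the divider lies level, with the arm clear. I'm handing it in.

```bash
python3 -c "
from workcell import r
print(r.job_done())"
```

```text
the job is handed in; nothing more can be done
None
```

The box is packed and the job handed in at about 31 s of the 72 s allowed; no verdict was reported.

- **Brass die:** it stands in the cavity that was empty. I saw it upright there before the divider went over it, and the divider now mostly hides it.
- **Divider:** it lies level on the ledges with its pocket toward the box's +x end. By my measurement it is within about 3 mm of the box centre and within about 1° of its direction.
- **Chuck:** it stands upright in the divider's pocket and is released. It first pressed on the plate (about 5 N) at the height I expected.

In the last two pictures the divider looked level, the chuck was upright, and the arm was clear of everything.

The two cameras disagreed by 3–5 mm on the box, and by up to about 9 mm on the divider's offset while it was still held. I used values in between. I did not re-measure the die or the chuck after placing them, only checked them by eye in the pictures.

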